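Set the jar under the dispenser and hold its gate open at the marker

TASK

Stand the small open glass jar upright on the round rubber pad under the dispenser's chute, its whole base on the pad, setting it down rather than dropping it, and let go of it. Then pull the dispenser's spring-return gate slide out by its upright paddle until the paddle is level with the brass marker clip on the bar beside it, and keep holding it there: the job finishes with the gripper still holding the slide at the clip. Leave the other things on the bench where they are.

Things in the scene. Friction and masses are not known exactly. Their poses are not given: they have to be found in the camera images.
- jar: small empty open glass jar, round, 90 mm tall, outside diameter 56 mm up to 72 mm height, then a neck of 51 mm diameter; wall 3.5 mm; about 0.16 kg. It starts standing upright on the bench. Origin: centre of its underside, z up its axis.
- tall_jar: bystander to leave alone: tall closed glass jar with a steel lid, 140 mm tall, 66 mm diameter, about 0.4 kg, standing on the bench; it and the small jar may swap places. Origin: centre of its underside.
- cobek: bystander to leave alone: wide shallow clay mortar dish, 170 mm diameter, 45 mm tall, on the bench. Origin: centre of its underside.
- bowl: bystander to leave alone: stainless steel bowl, 130 mm diameter, 50 mm tall, on the bench. Origin: centre of its underside.
- ulekan: bystander to leave alone: bent stone pestle lying on the bench, about 120 mm long, 32 mm thick. Origin: near its middle, on the bench.
- dispenser: steel dry-goods dispenser fixed to the bench, place and yaw vary. Origin: on the bench under the middle of its front face; its -x axis points out of the front (the pull direction, roughly world +y), z up. In its frame, mm: foot plate x -125 to 160, y -100 to 100, 9 thick; housing x 0 to 160, same y, up to z 125; hopper on top x 37 to 163, up to z 262.
- pad (a point): centre of the top of the round rubber pad on the foot plate, 80 mm diameter, 3 mm thick, its top 12 mm above the bench, 75 mm out from the housing's front face. Same axes as the dispenser.
- paddle (a point): grasp point of the gate slide's upright black paddle, in the middle of its thickness (8 mm along the pull) and width (44 mm across), 150 mm above the bench; top 15 mm above it, bottom 51 mm below. Shut, it stands 45 mm out of the front face; free space of 75 mm before and behind it at this height, so it can be pinched front to back from above. Axes as the dispenser; it is pulled to -x.
- gate (a joint): how far the gate slide is pulled out, m: 0 shut, 0.080 at its end stop (always well past the clip). A spring pulls it shut with about 2.7 N at 0 plus 0.9 N for each 10 mm pulled. Its slide bar (14 mm wide, 10 mm high) joins the paddle 45 mm below the grasp point; the clip's fixed bar (8 mm wide, 95 to 105 mm above the bench) sticks out 115 mm from the front face.
- clip: brass marker clip on a bar beside the paddle's path, 6 mm thick along the pull, 20 mm across, top 120 mm above the bench; 36 mm to the side of the paddle's middle, 30 to 55 mm farther out than the shut paddle, varying. Origin: mid thickness, 100 mm above the bench. Axes as the dispenser; the slide is at the mark when the middles of paddle and clip have the same x along these axes.
- chute (a point): middle of the lip of the chute above the pad, 103 mm above the bench. The chute is 50 mm wide with 12 mm side rims (113 mm high at the lip) and rises to the housing's face 43 mm behind (rims 138 mm high there). It lies on the housing side of the pad, so the jar can be lowered from straight above if the fingers are beside it along the dispenser's y. Same axes as the dispenser.
Mind the look-alikes: they are no part of the job. Leave any orange look-alike of the jar alone.

How it is judged:
By the outcome, as a careful person would: the job done as asked, in the order asked, and still so for the second after the job is handed in, while the arm keeps its last pose, push and grip.
It also fails if it takes over 54 s, if anything falls off the work surface, if the arm or the gripper's body presses on something with over 40 N, if the wrist force passes 120 N, or if a joint passes its speed limit or range.

ROBOT

A 7-joint arm with a two-finger parallel gripper is mounted at the origin on the work surface. World frame = base frame: x ahead of the robot, y to its left, z up, the work surface at z = 0. Lengths are in m, angles in rad, forces in N, time in s.
With the tool pointing down it reaches from about 0.425 to 0.875 m from the base axis. Payload 9.9 kg.
Tool frame: the origin (TCP) lies between the finger pads; the fingertips stand 17 mm ahead of it and the grasp point (between the pads) lies 2 mm behind it; y points along the fingers, x is the direction in which the jaws open and shut, and the axes are right-handed (so a half turn about y gives the same grasp; the last joint's range is limited). The gripper opens to 85 mm and grips with 20 to 120 N. Pads are 22 mm wide; open, the fingers measure 114 mm over their backs; the gripper's body (76 mm by 85 mm) begins 54 mm behind the grasp point. The pads swing forward as they close: fully open they stand 13 mm farther back than shut.
Start: joints at [-1.27, 0.576, 0.025, 1.437, -0.015, 1.129, -0.057], TCP at [0.253, 0.626, 0.248] pointing down, gripper open.
Joint ranges: [-2.76, 2.76], [-0.34, 2.15], [-1.52, 1.57], [0.19, 2.46], [-1.09, 4.23], [0.17, 1.99], [-2.82, 2.82]. Speed limits (rad/s): [2.22, 2.22, 3.01, 3.01, 3.14, 3.14, 3.14].

INTERFACE

Orientations are given as a 3x3 rotation matrix whose columns are the frame's x, y, z axes.
In Python, from rig import readout, cams, workorder, nets gives the robot as it stands. The module is installed in compiled form; this text tells all that it offers.
- The arm moves only by the shell command python3 -m handwheel 'ROWS' [FORCE]. ROWS is JSON, a list of rows, each an object of numbers: "tx", "ty", "tz": the shift along the tool's x, y, z in m; "rx", "ry", "rz": the turn, a rotation vector about the tool's x, y, z in rad; "claw": the gripper command: -1 is shut, 1 is fully open, values between are in proportion. A call has 1 to 20 rows; each row is the pose to reach, as a shift and turn from the pose commanded when the call began, along the tool's axes at that moment; what a row does not reach only later rows make up. A row lasts 1/12 s, in which the tool goes at most 41.7 mm and 7.16 degrees, less where a joint would pass 70% of its speed; a pose out of reach is approached as far as the arm can. A call with a gripper value outside its range is refused whole. The fingers move at their own pace and stop on an object; FORCE is the grip in N (left out, the last holds). Time passes only in rows, so rows that repeat a pose let the fingers close. It gives the time, the measured TCP pose, the force and the opening at its end, in the units of the state.
- readout.sense(): the state, without advancing time (a new reading comes with each control period).
- cams.camera(name): name is "side" or "top"; returns a dict with "color" (384x512x3 uint8, red, green, blue), "range_z" (384x512 float32, m along the optical axis (not along the pixel's ray), 0 where there is no reading), "fovy" (degrees; the focal length in pixels is half the picture's height over the tangent of half this angle, whatever the lens; pixels are square), "cx", "cy" (the principal point, pixels), "cam_to_world" (4x4, takes a point from camera to world coordinates). Camera axes: x right, y up, looking along -z (the intrinsics and any distortion apply to the point x, -y, -z); pixel columns grow to the right and rows downward; lengths in m; the calibration is good to about 2 mm. A picture is of the moment at which its call begins.
- workorder.finish_job(): hands the job in, once; it reports no verdict.
Trained networks look in a picture, given as the dict that the camera call returned (one of the last four; its "shot" number tells which), for a name from the list of things; names that differ only in an ending like _2 or _b are one class to them, and where a whole thing is asked for, a point or a joint stands for the part that bears it (a point fixed in the world has none). Each returns a list of dicts, best first, with "p" (0 to 1); they miss things now and then, are a little off and sometimes report something else, mostly with a low value. They report only what shows in the picture. A call takes as long as a camera call. They do not tell look-alikes from the thing itself.
- nets.look_for(picture, label): "at" ([x, y, z] in m, in world coordinates, good to about 4 mm: the middle of the surface that is visible of it).
- nets.masks_of(picture, label): "mask" (384x512 bool, what is visible of it).
- nets.tip_of(picture, label): "at" ([x, y, z] in m, in world coordinates, good to about 4 mm: a listed point, or the origin of a listed thing).
The state is a dict: "time_s": time; "joints": joint angles; "dq": joint speeds; "joint_efforts": joint torques, N m; "ee_pos": TCP position; "ee_rot": TCP orientation; "contact_force": force on the tool from outside, world axes, zero at the start; "wrist_torque": the same for the moment, N m; "opening": finger opening in m.
Only numpy, scipy, OpenCV 4.12 (cv2) and the standard library are available. Lean on these libraries where they do the work, as an engineer would, in place of code of your own. Each camera call takes 0.05 s, during which the arm holds its last target.

## Working session

There is one attempt and no reset: what is moved stays moved. The work goes in short steps, Python scripts to look and compute and a shell command to move; the robot and the scene stay as the last step left them, time stands still between calls to the robot, and variables do not carry over. Pictures are saved under pics/ and viewed, and the job is handed in when it is done.

```bash
ls; mkdir -p pics; python3 - <<'E'
from rig import readout, cams, nets
import cv2,numpy as np
s=readout.sense()
print({k:np.round(v,3).tolist() for k,v in s.items()})
for n in ["side","top"]:
    c=cams.camera(n); cv2.imwrite(f"pics/{n}0.png",c["color"][:,:,::-1])
    print(n,c["fovy"],c["cx"],c["cy"],np.round(c["cam_to_world"],3).tolist(),c.keys())
    for l in ["jar","tall_jar","cobek","bowl","ulekan","dispenser","pad","paddle","clip","chute"]:
        try: print(l,[(np.round(d["at"],3).tolist(),round(d["p"],2)) for d in nets.tip_of(c,l)][:4])
        except Exception as e: print(l,e)
E
```

```text
pics
{'time_s': 0.0, 'joints': [-1.27, 0.577, 0.025, 1.438, -0.015, 1.129, -0.057], 'dq': [0.0, 0.002, -0.001, -0.001, 0.001, -0.0, -0.001], 'joint_efforts': [0.001, -76.574, 2.251, -28.598, 0.015, 0.013, 0.0], 'ee_pos': [0.253, 0.625, 0.247], 'ee_rot': [[0.375, -0.001, -0.927], [0.927, -0.002, 0.375], [-0.002, -1.0, -0.0]], 'contact_force': [0.63, -0.437, -0.05], 'wrist_torque': [-0.011, -0.016, -0.003], 'opening': 0.085}
side 57.56909874964911 258.3934297609056 192.36972293035643 [[0.939, 0.226, -0.261, 0.297], [-0.345, 0.651, -0.677, -0.569], [0.017, 0.725, 0.689, 0.72], [0.0, 0.0, 0.0, 1.0]] dict_keys(['color', 'range_z', 'fovy', 'cx', 'cy', 'cam_to_world', 'shot'])
jar [([0.461, 0.284, -0.001], 0.86), ([0.373, 0.335, 0.0], 0.83)]
tall_jar [([0.441, 0.048, -0.002], 0.73)]
cobek [([0.688, 0.32, -0.0], 0.7)]
bowl [([0.699, 0.07, 0.001], 0.83)]
ulekan [([0.476, 0.164, -0.003], 0.65)]
dispenser [([0.692, 0.318, -0.003], 0.44)]
pad []
paddle [([0.483, -0.181, 0.149], 0.8)]
clip [([0.456, -0.137, 0.1], 0.47), ([0.445, 0.046, -0.003], 0.26)]
chute [([0.698, 0.069, 0.0], 0.68)]
top 52.57088769857666 257.82674970178954 185.2262338551736 [[-0.005, 0.981, -0.193, 0.384], [-1.0, -0.003, 0.009, 0.051], [0.008, 0.193, 0.981, 0.973], [0.0, 0.0, 0.0, 1.0]] dict_keys(['color', 'range_z', 'fovy', 'cx', 'cy', 'cam_to_world', 'shot'])
jar [([0.374, 0.332, -0.002], 0.82), ([0.455, 0.287, -0.003], 0.78)]
tall_jar [([0.441, 0.05, -0.001], 0.68), ([0.696, 0.073, 0.002], 0.57)]
cobek [([0.688, 0.314, -0.001], 0.63)]
bowl [([0.697, 0.073, -0.001], 0.87)]
ulekan [([0.486, 0.164, -0.003], 0.88)]
dispenser [([0.519, -0.242, -0.001], 0.95)]
pad [([0.586, -0.178, 0.011], 0.63)]
paddle []
clip [([0.457, -0.136, 0.102], 0.57)]
chute [([0.577, -0.209, 0.1], 0.91)]
```

View pics/side0.png

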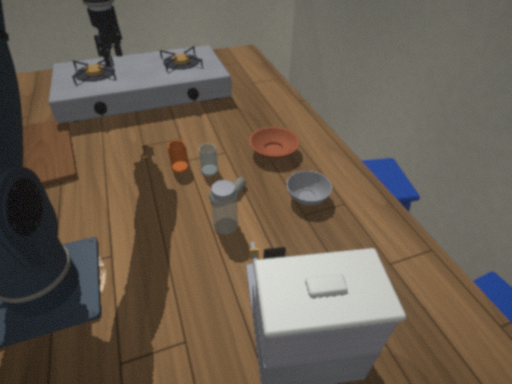

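View pics/top0.png

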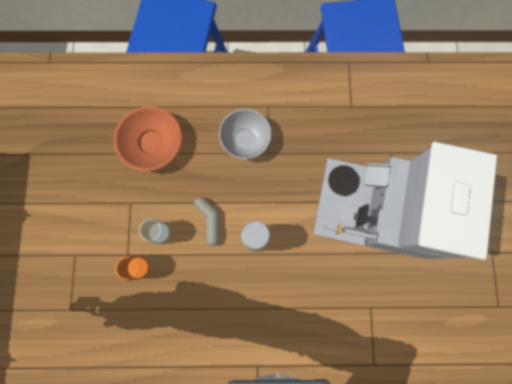

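```bash
cat > h.py <<'E'
from rig import readout, cams, nets
import cv2,numpy as np
def proj(c,P):
    P=np.atleast_2d(P);T=np.linalg.inv(c["cam_to_world"]);q=P@T[:3,:3].T+T[:3,3]
    f=c["color"].shape[0]/2/np.tan(np.radians(c["fovy"]/2))
    return np.c_[c["cx"]+f*q[:,0]/-q[:,2], c["cy"]+f*q[:,1]/q[:,2]]
def ray(c,uv,z):
    uv=np.atleast_2d(uv).astype(float);f=c["color"].shape[0]/2/np.tan(np.radians(c["fovy"]/2))
    d=np.c_[(uv[:,0]-c["cx"])/f,-(uv[:,1]-c["cy"])/f,-np.ones(len(uv))]@c["cam_to_world"][:3,:3].T
    o=c["cam_to_world"][:3,3]; return o+d*((z-o[2])/d[:,2])[:,None]
def cloud(c):
    r=c["range_z"];f=r.shape[0]/2/np.tan(np.radians(c["fovy"]/2))
    v,u=np.mgrid[:r.shape[0],:r.shape[1]]
    p=np.stack([(u-c["cx"])/f*r,-(v-c["cy"])/f*r,-r],-1)
    return p@c["cam_to_world"][:3,:3].T+c["cam_to_world"][:3,3]
def crop(c,x0,y0,x1,y1,s,name):
    cv2.imwrite(name,cv2.resize(c["color"][y0:y1,x0:x1,::-1],None,fx=s,fy=s,interpolation=cv2.INTER_CUBIC))
E
python3 - <<'E'
from h import *
t=cams.camera("top"); crop(t,300,130,510,270,3.8,"pics/disp.png"); crop(t,100,180,240,290,5,"pics/jars.png")
for k in range(2):
  s=cams.camera("side"); print("pad",[(np.round(d["at"],3).tolist(),round(d["p"],2)) for d in nets.tip_of(s,"pad")],[(np.round(d["at"],3).tolist(),round(d["p"],2)) for d in nets.tip_of(s,"paddle")])
P=cloud(t); np.save("top.npy",P)
# plane heights
m=(P[...,2]>0.004)&(P[...,2]<0.016)&(P[...,0]>0.42)&(P[...,0]<0.75)&(P[...,1]<-0.05)&(P[...,1]>-0.35)
print(m.sum())
hs=P[...,2];
for lo,hi in((0.005,0.016),(0.118,0.132),(0.255,0.27)):
  m=((hs>lo)&(hs<hi)&(P[...,1]<-0.05)&(P[...,0]>0.4)&(P[...,0]<0.8)).astype(np.uint8)
  pts=P[m>0][:,:2].astype(np.float32)
  print(lo,len(pts),cv2.minAreaRect(pts), np.median(P[m>0][:,2]))
for l in["jar","tall_jar"]:
  for d in nets.masks_of(t,l):
    q=P[d["mask"]]; print(l,d["p"],d["mask"].sum(),np.round(np.median(q,0),3), np.round(q.min(0),3),np.round(q.max(0),3))
E
```

```text
pad [] [([0.484, -0.182, 0.151], 0.72)]
pad [([0.481, -0.179, 0.151], 0.53)] [([0.483, -0.183, 0.147], 0.52)]
3361
0.005 3323 ((0.595034658908844, -0.3317127525806427), (0.5381784439086914, 0.3886934816837311), 87.81768035888672) 0.0091281053804676
0.118 2114 ((0.5191258192062378, -0.24613068997859955), (0.19326263666152954, 0.20072321593761444), 77.35918426513672) 0.12432995476281261
0.255 1160 ((0.49775490164756775, -0.33237379789352417), (0.11993689835071564, 0.19694402813911438), 76.83070373535156) 0.2562710674916188
jar 0.95 717 [0.372 0.339 0.051] [ 0.344  0.051 -0.002] [0.4   0.392 0.973]
jar 0.78 647 [0.456 0.292 0.046] [ 0.384  0.051 -0.005] [0.491 0.314 0.973]
tall_jar 0.86 683 [0.436 0.05  0.139] [0.384 0.019 0.009] [0.468 0.081 0.973]
```

View pics/disp.png

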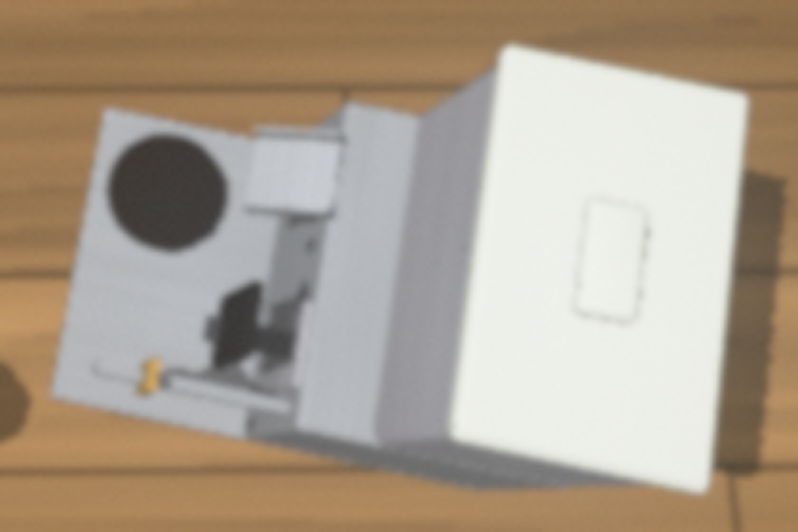

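View pics/jars.png

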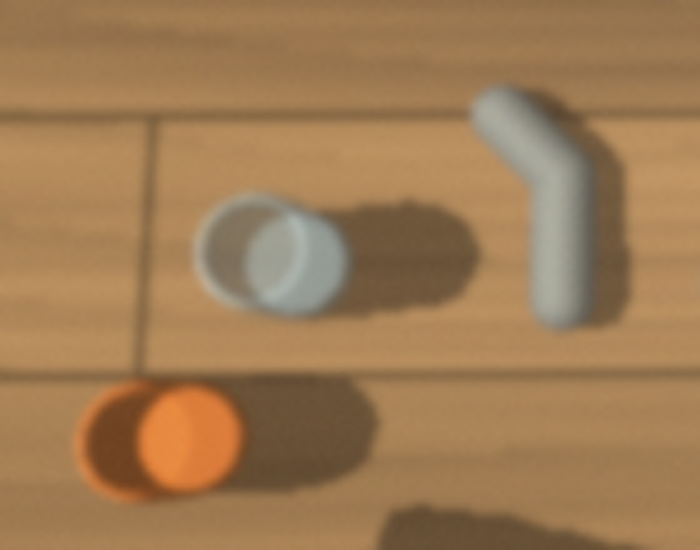

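```bash
python3 - <<'E'
from h import *
from scipy.optimize import least_squares
t=cams.camera("top")
U=lambda x,y,s,x0,y0:[(x+.5)/s-.5+x0,(y+.5)/s-.5+y0]
D=lambda x,y:U(x,y,3.8,300,130); J=lambda x,y:U(x,y,5,100,180)
obs=[((105,108),-.125,.1,.009),((52,398),-.125,-.1,.009),((347,101),0,.1,.125),((298,430),0,-.1,.125)]
uv=np.array([D(*o[0]) for o in obs]);M=np.array([o[1:] for o in obs])
def W(p,M):
    a=p[2];x=np.array([-np.sin(a),-np.cos(a)]);y=np.array([np.cos(a),-np.sin(a)])
    return np.c_[p[0]+M[:,0]*x[0]+M[:,1]*y[0],p[1]+M[:,0]*x[1]+M[:,1]*y[1],M[:,2]]
r=least_squares(lambda p:(proj(t,W(p,M))-uv).ravel(),[.519,-.242,.2]);p=r.x
print(p,np.degrees(p[2]),np.round(r.fun,2)); np.save("disp.npy",p)
pad=ray(t,D(168,192),.012)[0]; print("pad",pad)
def inv(q):
    a=p[2];d=np.array(q[:2])-p[:2];return [-np.sin(a)*d[0]-np.cos(a)*d[1],np.cos(a)*d[0]-np.sin(a)*d[1]]
print("pad in disp",inv(pad))
for n,q in dict(paddle=(.4833,-.182),clip=(.4565,-.1365),chute=(.577,-.209)).items(): print(n,np.round(inv(q),4))
print("jar base",ray(t,J(297,262),0.0)[0],"rim",ray(t,J(253,250),.09)[0])
P=cloud(t)
for l in ["paddle","clip"]:
  for n in("top","side"):
    c=cams.camera(n)
    for d in nets.masks_of(c,l)[:1]:
      q=cloud(c)[d["mask"]]; q=q[(q[:,2]<.2)&(q[:,2]>.02)]
      v=np.array([inv(a) for a in q])
      if len(q): print(l,n,d["p"],len(q),np.round(np.percentile(np.c_[v,q[:,2]],[5,50,95],axis=0),4).tolist())
E
```

```text
[ 0.52058337 -0.2376036   0.21421455] 12.273589699300034 [ 0.08 -0.06 -0.05  0.23  0.13 -0.42 -0.14  0.23]
pad [ 0.58595984 -0.1756885   0.012     ]
pad in disp [np.float64(-0.07439767319714619), np.float64(0.05072029563808825)]
paddle [-0.0464 -0.0483]
clip [-0.0852 -0.0841]
chute [-0.0399  0.049 ]
jar base [0.45806096 0.28839536 0.        ] rim [0.45669672 0.2865397  0.09      ]
paddle top 0.67 271 [[-0.0523, -0.07, 0.1078], [-0.0496, -0.0519, 0.1325], [-0.0114, -0.0337, 0.1652]]
paddle side 0.72 223 [[-0.0437, -0.0702, 0.1423], [-0.0388, -0.0507, 0.1574], [-0.0372, -0.0306, 0.166]]
clip top 0.58 40 [[-0.0887, -0.0954, 0.1024], [-0.0873, -0.0869, 0.1179], [-0.0831, -0.0773, 0.1212]]
clip side 0.39 82 [[-0.0837, -0.0955, 0.0996], [-0.0787, -0.0872, 0.112], [-0.0772, -0.0768, 0.1207]]
```

Candidates in the top picture: the clear open jar at (155,231), the orange look-alike at (132,268) and the tall lidded jar at (256,236). In the crop, the clear one is the small open glass jar, so I choose that, at about (0.4575, 0.287). The current jaw direction already keeps the fingers clear of the orange one.

```bash
cat >> h.py <<'E'
def go(x,y,z,ang=None):
    s=readout.sense();R=np.array(s["ee_rot"]);d=np.array([x,y,z])-s["ee_pos"]
    print("pos",np.round(s["ee_pos"],4),"t",s["time_s"],"shift",np.round(R.T@d,4),"jaw deg",np.degrees(np.arctan2(R[1,0],R[0,0])),"tilt",np.round(R[2],4))
    if ang is not None:
        a=np.radians(ang);T=np.array([[np.cos(a),0,-np.sin(a)],[np.sin(a),0,np.cos(a)],[0,-1,0]]).T if 0 else np.column_stack([[np.cos(a),np.sin(a),0],[0,0,-1],[-np.sin(a),np.cos(a),0]])
        print("rotvec",np.round(cv2.Rodrigues(R.T@T)[0].ravel(),4))
E
python3 -c "
from h import *
go(.4575,.287,.17); go(.4575,.287,.06,68)"
```

```text
pos [0.2534 0.6256 0.2483] t 2.0 shift [-0.2372  0.0783 -0.3163] jaw deg 67.95043028713972 tilt [-0. -1.  0.]
pos [0.2534 0.6256 0.2483] t 2.0 shift [-0.2372  0.1883 -0.3163] jaw deg 67.95043028713972 tilt [-0. -1.  0.]
rotvec [-0.     -0.0009 -0.    ]
```

```bash
python3 -m handwheel '[{"tx":-0.02,"ty":0,"tz":-0.026,"claw":1},{"tx":-0.044,"ty":0.005,"tz":-0.058,"claw":1},{"tx":-0.068,"ty":0.012,"tz":-0.09,"claw":1},{"tx":-0.092,"ty":0.02,"tz":-0.122,"claw":1},{"tx":-0.116,"ty":0.028,"tz":-0.154,"claw":1},{"tx":-0.14,"ty":0.036,"tz":-0.186,"claw":1},{"tx":-0.164,"ty":0.044,"tz":-0.218,"claw":1},{"tx":-0.188,"ty":0.05,"tz":-0.25,"claw":1},{"tx":-0.212,"ty":0.054,"tz":-0.282,"claw":1},{"tx":-0.23,"ty":0.056,"tz":-0.306,"claw":1},{"tx":-0.237,"ty":0.058,"tz":-0.316,"claw":1},{"tx":-0.237,"ty":0.058,"tz":-0.316,"claw":1},{"tx":-0.237,"ty":0.058,"tz":-0.316,"claw":1}]' 30
python3 - <<'E'
from h import *
go(.4575,.287,.06,68)
for n in("top","side"):
    c=cams.camera(n)
    print(n,[(np.round(d["at"],4).tolist(),round(d["p"],2)) for d in nets.tip_of(c,"jar")])
    u,v=proj(c,[.4575,.287,.05])[0].astype(int); crop(c,u-60,max(v-60,0),u+60,v+50,5,f"pics/ov_{n}.png")
E
```

```text
pos [0.2534 0.6256 0.2483] t 2.0 shift [-0.2372  0.1883 -0.3163] jaw deg 67.95043028713972 tilt [-0. -1.  0.]
rotvec [-0.     -0.0009 -0.    ]
top [([0.3755, 0.3324, -0.003], 0.8), ([0.4542, 0.2856, -0.0003], 0.68)]
side [([0.4608, 0.2876, 0.0001], 0.91), ([0.3749, 0.3336, 0.0038], 0.74)]$[0]: bad value
```

View pics/ov_side.png

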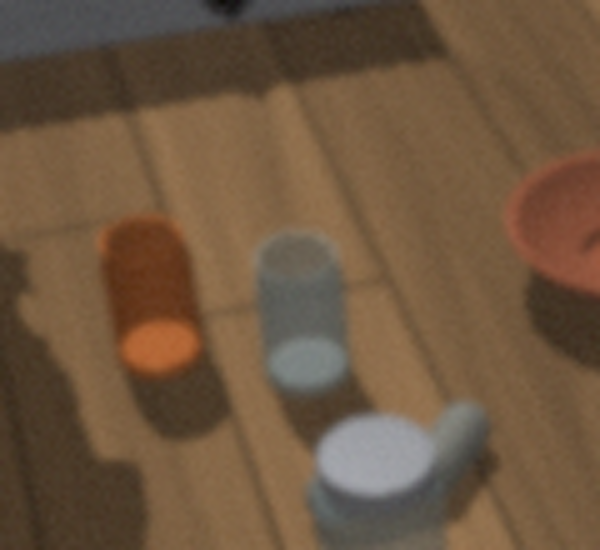

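The command was refused with a bad value, and nothing moved. The crop confirms the clear jar at (305,310), left of the cobek and right of the orange one. I'll try rows with all keys filled in.

```bash
python3 -m handwheel '[{"tx":-0.02,"ty":0.0,"tz":-0.026,"rx":0.0,"ry":0.0,"rz":0.0,"claw":1.0}]' 30
```

```text
time_s: 2.28
ee_pos: [0.2647, 0.6019, 0.2475]
ee_rot: [[0.368, -0.003, -0.93], [0.93, 0.003, 0.368], [0.001, -1.0, 0.004]]
contact_force: [-0.7, -0.1, -0.1]
opening: 0.0855
```

```bash
python3 -m handwheel '[{"tx":-0.024,"ty":0.005,"tz":-0.032,"rx":0,"ry":0,"rz":0,"claw":1},{"tx":-0.048,"ty":0.012,"tz":-0.064,"rx":0,"ry":0,"rz":0,"claw":1},{"tx":-0.072,"ty":0.02,"tz":-0.096,"rx":0,"ry":0,"rz":0,"claw":1},{"tx":-0.096,"ty":0.028,"tz":-0.128,"rx":0,"ry":0,"rz":0,"claw":1},{"tx":-0.12,"ty":0.036,"tz":-0.16,"rx":0,"ry":0,"rz":0,"claw":1},{"tx":-0.144,"ty":0.044,"tz":-0.192,"rx":0,"ry":0,"rz":0,"claw":1},{"tx":-0.168,"ty":0.05,"tz":-0.224,"rx":0,"ry":0,"rz":0,"claw":1},{"tx":-0.19,"ty":0.054,"tz":-0.256,"rx":0,"ry":0,"rz":0,"claw":1},{"tx":-0.21,"ty":0.056,"tz":-0.282,"rx":0,"ry":0,"rz":0,"claw":1},{"tx":-0.217,"ty":0.058,"tz":-0.29,"rx":0,"ry":0,"rz":0,"claw":1},{"tx":-0.217,"ty":0.058,"tz":-0.29,"rx":0,"ry":0,"rz":0,"claw":1},{"tx":-0.217,"ty":0.058,"tz":-0.29,"rx":0,"ry":0,"rz":0,"claw":1}]' 30
python3 - <<'E'
from h import *
go(.4575,.287,.06,68)
for n in("top","side"):
    c=cams.camera(n)
    u,v=proj(c,[.4575,.287,.1])[0].astype(int); crop(c,max(u-70,0),max(v-70,0),u+70,v+50,4,f"pics/ov2_{n}.png")
E
```

```text
time_s: 3.28
ee_pos: [0.4575, 0.2873, 0.1904]
ee_rot: [[0.377, -0.0, -0.926], [0.926, 0.0, 0.377], [0.0, -1.0, 0.0]]
contact_force: [-0.2, 0.9, -0.7]
opening: 0.0855
pos [0.4575 0.2873 0.1904] t 3.2833 shift [-0.0003  0.1304 -0.0002] jaw deg 67.86948163311017 tilt [ 4.e-04 -1.e+00  2.e-04]
rotvec [-0.0002 -0.0023  0.0004]
```

View pics/ov2_side.png

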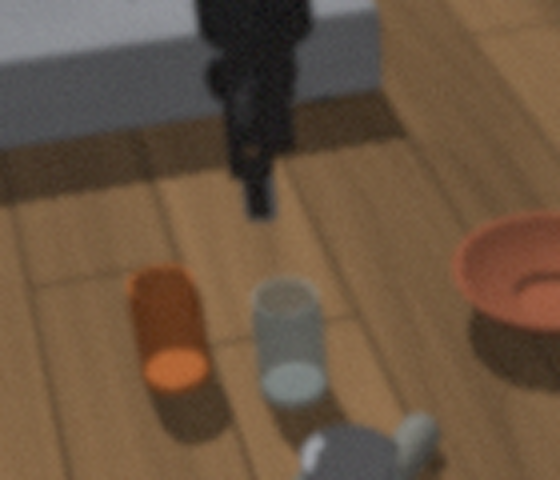

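Above the jar with the fingers open; orange jar and cobek are clear. Descending.

```bash
python3 -m handwheel '[{"tx":0,"ty":0.02,"tz":0,"rx":0,"ry":0,"rz":0,"claw":1},{"tx":0,"ty":0.045,"tz":0,"rx":0,"ry":0,"rz":0,"claw":1},{"tx":0,"ty":0.065,"tz":0,"rx":0,"ry":0,"rz":0,"claw":1},{"tx":0,"ty":0.08,"tz":0,"rx":0,"ry":0,"rz":0,"claw":1},{"tx":0,"ty":0.09,"tz":0,"rx":0,"ry":0,"rz":0,"claw":1},{"tx":0,"ty":0.09,"tz":0,"rx":0,"ry":0,"rz":0,"claw":1}]' 30
python3 - <<'E'
from h import *
go(.4575,.287,.06)
for n in("top","side"):
    c=cams.camera(n)
    u,v=proj(c,[.4575,.287,.08])[0].astype(int); crop(c,max(u-50,0),max(v-50,0),u+50,v+40,6,f"pics/ov3_{n}.png")
E
```

```text
time_s: 3.88
ee_pos: [0.4558, 0.2882, 0.0986]
ee_rot: [[0.373, -0.003, -0.928], [0.928, -0.001, 0.373], [-0.002, -1.0, 0.002]]
contact_force: [-0.3, -1.1, 0.3]
opening: 0.0856
pos [0.4558 0.2882 0.0986] t 3.8833 shift [-0.0004  0.0386 -0.0021] jaw deg 68.08405539265674 tilt [-0.0022 -1.      0.0019]
```

View pics/ov3_side.png

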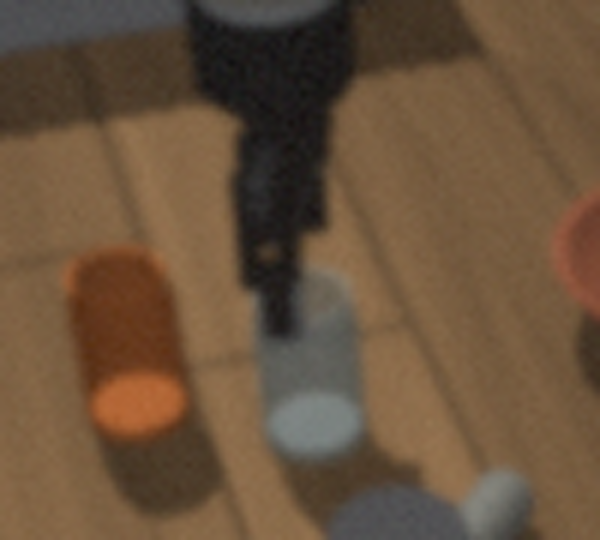

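```bash
python3 -m handwheel '[{"tx":0,"ty":0.015,"tz":0,"rx":0,"ry":0,"rz":0,"claw":1},{"tx":0,"ty":0.03,"tz":0,"rx":0,"ry":0,"rz":0,"claw":1},{"tx":0,"ty":0.04,"tz":0,"rx":0,"ry":0,"rz":0,"claw":1},{"tx":0,"ty":0.04,"tz":0,"rx":0,"ry":0,"rz":0,"claw":1},{"tx":0,"ty":0.04,"tz":0,"rx":0,"ry":0,"rz":0,"claw":0.5},{"tx":0,"ty":0.04,"tz":0,"rx":0,"ry":0,"rz":0,"claw":0.3},{"tx":0,"ty":0.04,"tz":0,"rx":0,"ry":0,"rz":0,"claw":0.1},{"tx":0,"ty":0.04,"tz":0,"rx":0,"ry":0,"rz":0,"claw":0.1},{"tx":0,"ty":0.04,"tz":0,"rx":0,"ry":0,"rz":0,"claw":0.1},{"tx":0,"ty":0.04,"tz":0,"rx":0,"ry":0,"rz":0,"claw":0.1},{"tx":0,"ty":0.04,"tz":0,"rx":0,"ry":0,"rz":0,"claw":0.1}]' 35
python3 -c "
from h import *
go(.4575,.287,.06)"
```

```text
time_s: 4.9
ee_pos: [0.4578, 0.2877, 0.0615]
ee_rot: [[0.376, 0.001, -0.927], [0.927, 0.001, 0.376], [0.001, -1.0, -0.001]]
contact_force: [-0.6, -0.6, 6.6]
opening: 0.0557
pos [0.4578 0.2877 0.0615] t 4.9 shift [-0.0007  0.0015  0.    ] jaw deg 67.94451909796221 tilt [ 1.5e-03 -1.0e+00 -9.0e-04]
```

```bash
python3 -m handwheel '[{"tx":0,"ty":-0.01,"tz":0,"rx":0,"ry":0,"rz":0,"claw":-0.2},{"tx":0,"ty":-0.03,"tz":0,"rx":0,"ry":0,"rz":0,"claw":-0.2},{"tx":0,"ty":-0.06,"tz":0,"rx":0,"ry":0,"rz":0,"claw":-0.2},{"tx":0,"ty":-0.09,"tz":0,"rx":0,"ry":0,"rz":0,"claw":-0.2},{"tx":0,"ty":-0.12,"tz":0,"rx":0,"ry":0,"rz":0,"claw":-0.2},{"tx":0,"ty":-0.15,"tz":0,"rx":0,"ry":0,"rz":0,"claw":-0.2},{"tx":0,"ty":-0.175,"tz":0,"rx":0,"ry":0,"rz":0,"claw":-0.2},{"tx":0,"ty":-0.19,"tz":0,"rx":0,"ry":0,"rz":0,"claw":-0.2},{"tx":0,"ty":-0.19,"tz":0,"rx":0,"ry":0,"rz":0,"claw":-0.2},{"tx":0,"ty":-0.19,"tz":0,"rx":0,"ry":0,"rz":0,"claw":-0.2}]' 35
python3 - <<'E'
from h import *
go(.586,-.1755,.25,-12.3)
for n in("top","side"):
    c=cams.camera(n)
    print([(np.round(d["at"],4).tolist(),round(d["p"],2)) for d in nets.tip_of(c,"jar")])
    u,v=proj(c,[.4575,.287,.25])[0].astype(int); crop(c,max(u-70,0),max(v-50,0),u+70,v+60,4,f"pics/ov4_{n}.png")
E
```

```text
time_s: 5.73
ee_pos: [0.4573, 0.2874, 0.2513]
ee_rot: [[0.375, 0.002, -0.927], [0.927, 0.001, 0.375], [0.002, -1.0, -0.001]]
contact_force: [0.4, 0.1, -2.7]
opening: 0.056
pos [0.4573 0.2874 0.2513] t 5.7333 shift [-0.3807  0.001  -0.293 ] jaw deg 67.95393015198214 tilt [ 0.0017 -1.     -0.001 ]
rotvec [-4.0000e-04  1.4007e+00  2.2000e-03]
[([0.3734, 0.333, -0.0049], 0.61), ([0.4566, 0.2887, 0.1881], 0.51)]
[([0.3755, 0.3317, 0.003], 0.67)]
```

View pics/ov4_side.png

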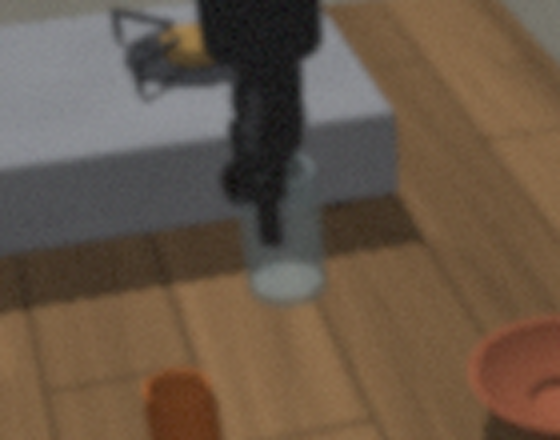

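Jar is held upright, lower edge at (285,285) in the crop. I'll carry it over the pad and turn the jaws so they lie along the dispenser's y.

```bash
python3 -m handwheel '[{"tx":-0.01,"ty":0,"tz":-0.008,"rx":0,"ry":0.05,"rz":0,"claw":-0.2},{"tx":-0.03,"ty":0,"tz":-0.023,"rx":0,"ry":0.14,"rz":0,"claw":-0.2},{"tx":-0.055,"ty":0,"tz":-0.042,"rx":0,"ry":0.24,"rz":0,"claw":-0.2},{"tx":-0.08,"ty":0,"tz":-0.062,"rx":0,"ry":0.34,"rz":0,"claw":-0.2},{"tx":-0.107,"ty":0,"tz":-0.082,"rx":0,"ry":0.44,"rz":0,"claw":-0.2},{"tx":-0.134,"ty":0,"tz":-0.103,"rx":0,"ry":0.54,"rz":0,"claw":-0.2},{"tx":-0.161,"ty":0,"tz":-0.124,"rx":0,"ry":0.64,"rz":0,"claw":-0.2},{"tx":-0.188,"ty":0,"tz":-0.145,"rx":0,"ry":0.74,"rz":0,"claw":-0.2},{"tx":-0.215,"ty":0,"tz":-0.166,"rx":0,"ry":0.84,"rz":0,"claw":-0.2},{"tx":-0.242,"ty":0,"tz":-0.186,"rx":0,"ry":0.94,"rz":0,"claw":-0.2},{"tx":-0.269,"ty":0,"tz":-0.207,"rx":0,"ry":1.04,"rz":0,"claw":-0.2},{"tx":-0.296,"ty":0,"tz":-0.228,"rx":0,"ry":1.14,"rz":0,"claw":-0.2},{"tx":-0.323,"ty":0,"tz":-0.249,"rx":0,"ry":1.24,"rz":0,"claw":-0.2},{"tx":-0.347,"ty":0,"tz":-0.267,"rx":0,"ry":1.32,"rz":0,"claw":-0.2},{"tx":-0.366,"ty":0,"tz":-0.282,"rx":0,"ry":1.37,"rz":0,"claw":-0.2},{"tx":-0.376,"ty":0,"tz":-0.29,"rx":0,"ry":1.4,"rz":0,"claw":-0.2},{"tx":-0.379,"ty":0,"tz":-0.292,"rx":0,"ry":1.4,"rz":0,"claw":-0.2},{"tx":-0.379,"ty":0,"tz":-0.292,"rx":0,"ry":1.4,"rz":0,"claw":-0.2},{"tx":-0.379,"ty":0,"tz":-0.292,"rx":0,"ry":1.4,"rz":0,"claw":-0.2}]' 35
python3 - <<'E'
from h import *
go(.586,-.174,.074,-12.3)
for n in("top","side"):
    c=cams.camera(n)
    print([(np.round(d["at"],4).tolist(),round(d["p"],2)) for d in nets.tip_of(c,"jar")])
    u,v=proj(c,[.586,-.174,.18])[0].astype(int); crop(c,max(u-90,0),max(v-80,0),u+90,v+60,4,f"pics/ov5_{n}.png")
E
```

```text
time_s: 7.52
ee_pos: [0.5854, -0.1723, 0.2498]
ee_rot: [[0.978, -0.001, 0.211], [-0.211, 0.001, 0.978], [-0.001, -1.0, 0.001]]
contact_force: [0.1, 0.6, -3.1]
opening: 0.0559
pos [ 0.5854 -0.1723  0.2498] t 7.5167 shift [ 0.0012  0.1758 -0.0017] jaw deg -12.171776158525734 tilt [-1.2e-03 -1.0e+00  9.0e-04]
rotvec [-0.0009  0.0022 -0.0012]
[([0.5841, -0.1736, 0.188], 0.82), ([0.3726, 0.3348, -0.004], 0.76)]
[([0.5891, -0.1741, 0.1907], 0.82), ([0.3755, 0.3333, 0.0013], 0.77), ([0.4787, 0.1646, -0.0044], 0.41)]
```

View pics/ov5_side.png

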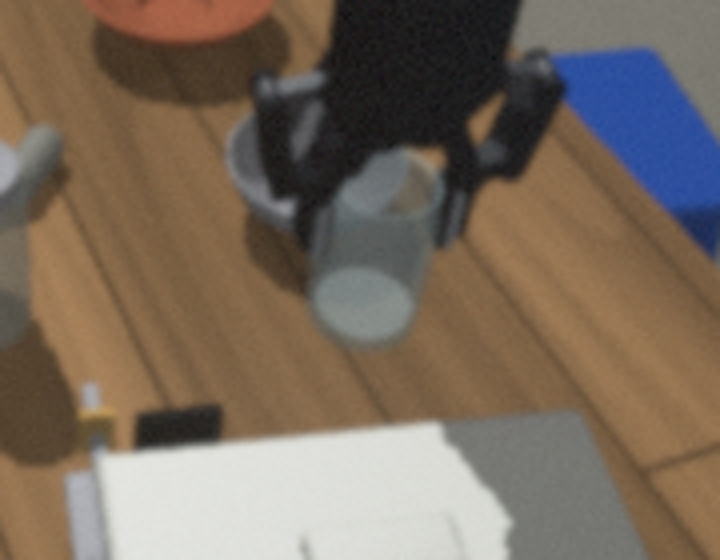

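View pics/ov5_top.png

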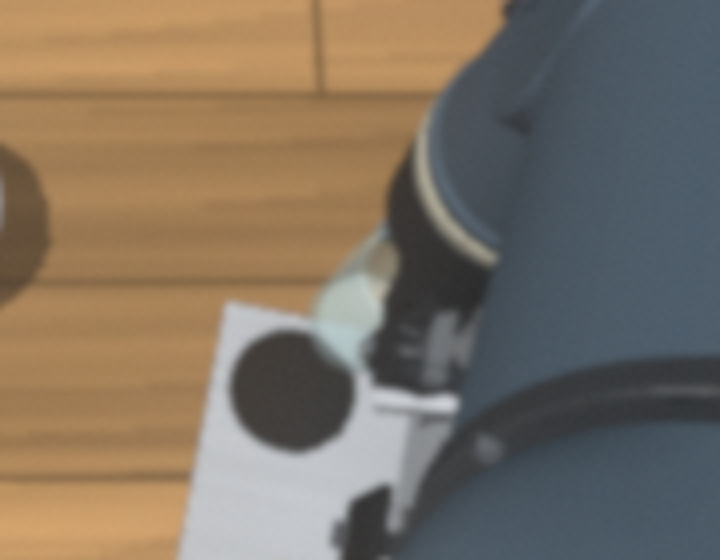

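```bash
python3 - <<'E'
from h import *
go(.586,-.174,.074,-12.3)
s=readout.sense();print(np.round(s["joints"],3))
for n in("top","side"):
    c=cams.camera(n);cv2.imwrite(f"pics/f6_{n}.png",c["color"][:,:,::-1])
    P=cloud(c);m=(P[...,2]>.27)&(c["range_z"]>0)
    q=P[m]
    p=np.load("disp.npy");a=p[2];d=q[:,:2]-p[:2]
    X=-np.sin(a)*d[:,0]-np.cos(a)*d[:,1];Y=np.cos(a)*d[:,0]-np.sin(a)*d[:,1]
    k=(X>-.02)&(X<.17)&(abs(Y)<.12)
    print(n,k.sum(),np.round(np.percentile(q[k][:,2],[0,5,50,95]),3) if k.sum() else "")
E
```

```text
pos [ 0.5857 -0.1721  0.2504] t 7.7167 shift [ 0.0007  0.1764 -0.0019] jaw deg -12.13981750586712 tilt [-1.e-04 -1.e+00  7.e-04]
rotvec [-0.0007  0.0028 -0.0001]
[-0.087  0.516  0.477  1.626 -0.263  1.064  0.253]
top 0 
side 424 [0.562 0.576 0.595 0.61 ]
```

View pics/f6_side.png

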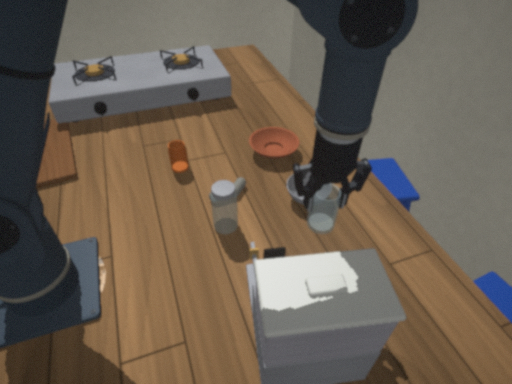

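View pics/f6_top.png

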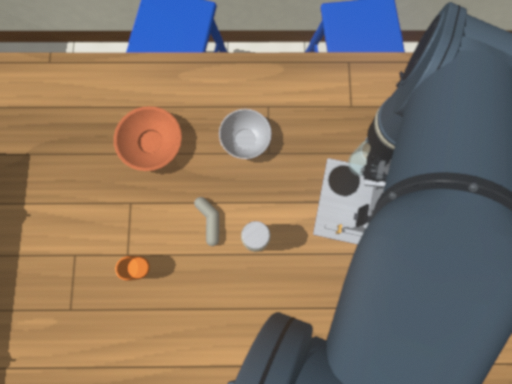

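```bash
python3 -m handwheel '[{"tx":0.0005,"ty":0.02,"tz":-0.0015,"rx":0,"ry":0,"rz":0,"claw":-0.2},{"tx":0.0005,"ty":0.045,"tz":-0.0015,"rx":0,"ry":0,"rz":0,"claw":-0.2},{"tx":0.0005,"ty":0.07,"tz":-0.0015,"rx":0,"ry":0,"rz":0,"claw":-0.2},{"tx":0.0005,"ty":0.095,"tz":-0.0015,"rx":0,"ry":0,"rz":0,"claw":-0.2},{"tx":0.0005,"ty":0.12,"tz":-0.0015,"rx":0,"ry":0,"rz":0,"claw":-0.2},{"tx":0.0005,"ty":0.14,"tz":-0.0015,"rx":0,"ry":0,"rz":0,"claw":-0.2},{"tx":0.0005,"ty":0.155,"tz":-0.0015,"rx":0,"ry":0,"rz":0,"claw":-0.2},{"tx":0.0005,"ty":0.163,"tz":-0.0015,"rx":0,"ry":0,"rz":0,"claw":-0.2},{"tx":0.0005,"ty":0.166,"tz":-0.0015,"rx":0,"ry":0,"rz":0,"claw":-0.2},{"tx":0.0005,"ty":0.166,"tz":-0.0015,"rx":0,"ry":0,"rz":0,"claw":-0.2},{"tx":0.0005,"ty":0.166,"tz":-0.0015,"rx":0,"ry":0,"rz":0,"claw":-0.2}]' 35
python3 - <<'E'
from h import *
go(.586,-.174,.0735,-12.3)
for n in("top","side"):
    c=cams.camera(n)
    print([(np.round(d["at"],4).tolist(),round(d["p"],2)) for d in nets.tip_of(c,"jar")])
    u,v=proj(c,[.586,-.174,.05])[0].astype(int); crop(c,max(u-70,0),max(v-60,0),u+70,v+60,5,f"pics/ov7_{n}.png")
E
```

```text
time_s: 8.73
ee_pos: [0.5864, -0.1753, 0.0852]
ee_rot: [[0.977, 0.001, 0.212], [-0.212, -0.0, 0.977], [0.001, -1.0, -0.0]]
contact_force: [0.0, -1.1, -1.7]
opening: 0.0559
pos [ 0.5864 -0.1753  0.0852] t 8.7333 shift [-0.0007  0.0117  0.0012] jaw deg -12.257006583303312 tilt [ 1.3e-03 -1.0e+00 -1.0e-04]
rotvec [0.0001 0.0008 0.0013]
[([0.3736, 0.3331, -0.0044], 0.71), ([0.5844, -0.1744, 0.0213], 0.5)]
[([0.3749, 0.3343, 0.0047], 0.56)]
```

View pics/ov7_side.png

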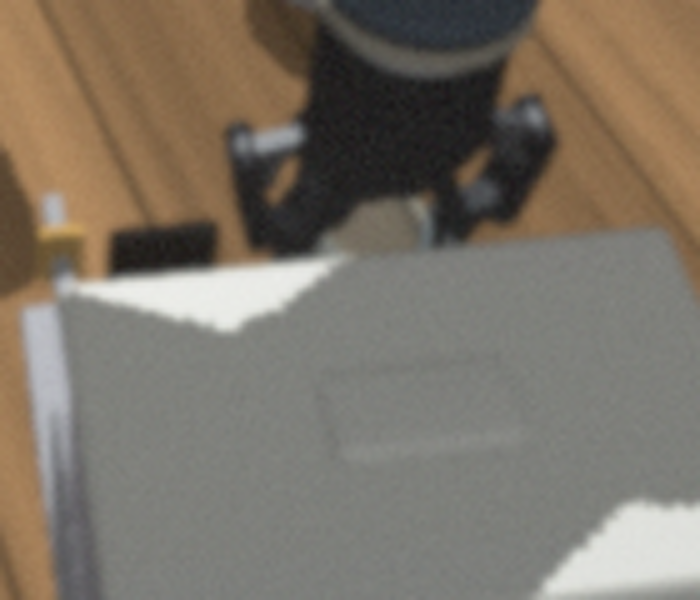

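View pics/ov7_top.png

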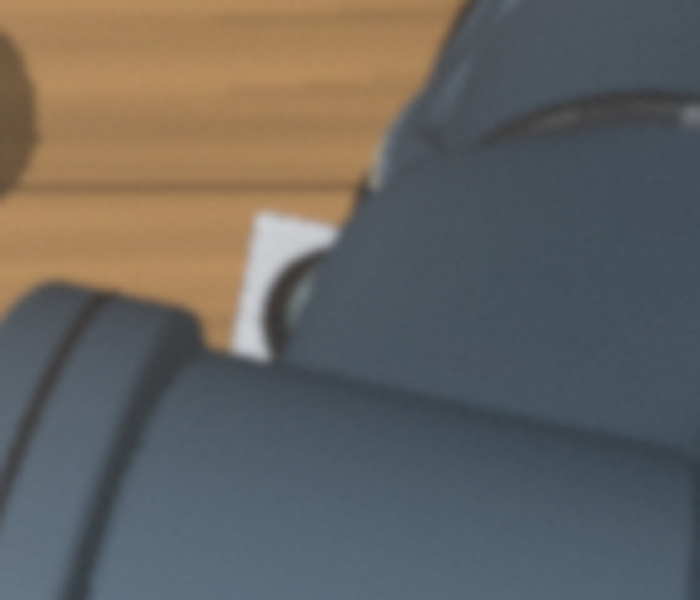

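```bash
python3 -m handwheel '[{"tx":0,"ty":0.004,"tz":0,"rx":0,"ry":0,"rz":0,"claw":-0.2},{"tx":0,"ty":0.007,"tz":0,"rx":0,"ry":0,"rz":0,"claw":-0.2},{"tx":0,"ty":0.009,"tz":0,"rx":0,"ry":0,"rz":0,"claw":-0.2},{"tx":0,"ty":0.009,"tz":0,"rx":0,"ry":0,"rz":0,"claw":-0.2}]' 35
python3 -m handwheel '[{"tx":0,"ty":0.001,"tz":0,"rx":0,"ry":0,"rz":0,"claw":-0.2},{"tx":0,"ty":0.0015,"tz":0,"rx":0,"ry":0,"rz":0,"claw":-0.2},{"tx":0,"ty":0.0015,"tz":0,"rx":0,"ry":0,"rz":0,"claw":-0.2}]' 35
```

```text
time_s: 9.27
ee_pos: [0.5855, -0.1749, 0.0747]
ee_rot: [[0.977, -0.001, 0.212], [-0.212, 0.0, 0.977], [-0.001, -1.0, 0.0]]
contact_force: [-0.3, 0.4, -2.9]
opening: 0.0556
time_s: 9.52
ee_pos: [0.5858, -0.1752, 0.0738]
ee_rot: [[0.977, -0.0, 0.212], [-0.212, -0.0, 0.977], [-0.0, -1.0, -0.0]]
contact_force: [-0.3, 0.9, -1.5]
opening: 0.0557
```

```bash
for i in 1 2; do python3 -m handwheel '[{"tx":0,"ty":0.001,"tz":0,"rx":0,"ry":0,"rz":0,"claw":-0.2},{"tx":0,"ty":0.001,"tz":0,"rx":0,"ry":0,"rz":0,"claw":-0.2},{"tx":0,"ty":0.001,"tz":0,"rx":0,"ry":0,"rz":0,"claw":-0.2}]' 35; done
```

```text
time_s: 9.77
ee_pos: [0.5859, -0.1752, 0.0736]
ee_rot: [[0.977, 0.001, 0.213], [-0.213, 0.0, 0.977], [0.001, -1.0, 0.0]]
contact_force: [-1.9, 1.5, 6.5]
opening: 0.056
time_s: 10.02
ee_pos: [0.5859, -0.1752, 0.0735]
ee_rot: [[0.977, 0.001, 0.213], [-0.213, 0.0, 0.977], [0.001, -1.0, 0.001]]
contact_force: [-6.2, 3.2, 17.0]
opening: 0.0562
```

Contact came at the expected height (0.0735). I'll ease off the push, then open.

```bash
python3 -m handwheel '[{"tx":0,"ty":-0.0015,"tz":0,"rx":0,"ry":0,"rz":0,"claw":-0.2},{"tx":0,"ty":-0.0015,"tz":0,"rx":0,"ry":0,"rz":0,"claw":-0.2},{"tx":0,"ty":-0.0015,"tz":0,"rx":0,"ry":0,"rz":0,"claw":0.35},{"tx":0,"ty":-0.0015,"tz":0,"rx":0,"ry":0,"rz":0,"claw":0.45},{"tx":0,"ty":-0.0015,"tz":0,"rx":0,"ry":0,"rz":0,"claw":0.6},{"tx":0,"ty":-0.0015,"tz":0,"rx":0,"ry":0,"rz":0,"claw":0.8},{"tx":0,"ty":-0.0015,"tz":0,"rx":0,"ry":0,"rz":0,"claw":0.9},{"tx":0,"ty":-0.0015,"tz":0,"rx":0,"ry":0,"rz":0,"claw":0.9},{"tx":0,"ty":-0.0015,"tz":0,"rx":0,"ry":0,"rz":0,"claw":0.9}]' 30
```

```text
time_s: 10.77
ee_pos: [0.5858, -0.1751, 0.0732]
ee_rot: [[0.977, -0.0, 0.212], [-0.212, -0.0, 0.977], [-0.0, -1.0, -0.0]]
contact_force: [0.6, -0.0, -0.1]
opening: 0.0811
```

```bash
python3 -m handwheel '[{"tx":0,"ty":-0.01,"tz":0,"rx":0,"ry":0,"rz":0,"claw":0.9},{"tx":0,"ty":-0.03,"tz":0,"rx":0,"ry":0,"rz":0,"claw":0.9},{"tx":0,"ty":-0.06,"tz":0,"rx":0,"ry":0,"rz":0,"claw":0.9},{"tx":0,"ty":-0.095,"tz":0,"rx":0,"ry":0,"rz":0,"claw":0.9},{"tx":0,"ty":-0.13,"tz":0,"rx":0,"ry":0,"rz":0,"claw":0.9},{"tx":0,"ty":-0.155,"tz":0,"rx":0,"ry":0,"rz":0,"claw":0.9},{"tx":0,"ty":-0.165,"tz":0,"rx":0,"ry":0,"rz":0,"claw":0.9},{"tx":0,"ty":-0.165,"tz":0,"rx":0,"ry":0,"rz":0,"claw":0.9}]' 30
python3 - <<'E'
from h import *
go(.4835,-.183,.22,77.7)
p=np.load("disp.npy");a=p[2]
for X,Y in((-.0445,-.05),(-.0835,-.05)): print(p[0]-np.sin(a)*X+np.cos(a)*Y, p[1]-np.cos(a)*X-np.sin(a)*Y)
for n in("top","side"):
    c=cams.camera(n)
    for l in("jar","paddle","clip","pad"):print(n,l,[(np.round(d["at"],4).tolist(),round(d["p"],2)) for d in nets.tip_of(c,l)])
    u,v=proj(c,[.55,-.174,.05])[0].astype(int); crop(c,max(u-70,0),max(v-60,0),u+70,v+60,5,f"pics/ov8_{n}.png")
E
```

```text
time_s: 11.43
ee_pos: [0.5869, -0.1757, 0.2417]
ee_rot: [[0.977, 0.005, 0.213], [-0.213, -0.001, 0.977], [0.005, -1.0, 0.0]]
contact_force: [-0.1, -0.2, 0.1]
opening: 0.0815
pos [ 0.5869 -0.1757  0.2417] t 11.4333 shift [-0.0996  0.0211 -0.0291] jaw deg -12.2704339062731 tilt [ 5.2e-03 -1.0e+00  1.0e-04]
rotvec [ 0.0041 -1.5703  0.0042]
0.48118599211495494 -0.18349170303277568
0.4894766120261358 -0.1453831000475135
top jar [([0.3733, 0.3333, -0.0029], 0.78), ([0.5819, -0.1744, 0.0114], 0.57), ([0.6962, 0.0733, -0.0025], 0.42)]
top paddle [([0.4868, -0.1839, 0.1508], 0.64)]
top clip [([0.4573, -0.1348, 0.1002], 0.58), ([0.6877, 0.3135, 0.0001], 0.57)]
top pad [([0.5837, -0.1774, 0.0101], 0.71)]
side jar [([0.3772, 0.3312, 0.0047], 0.97)]
side paddle [([0.4829, -0.182, 0.1501], 0.51)]
side clip [([0.4511, -0.138, 0.1009], 0.67)]
side pad []
```

View pics/ov8_side.png

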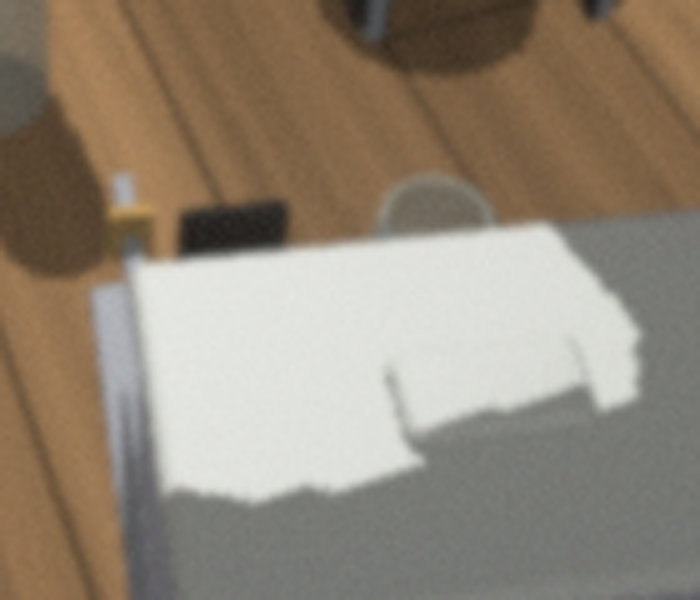

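View pics/ov8_top.png

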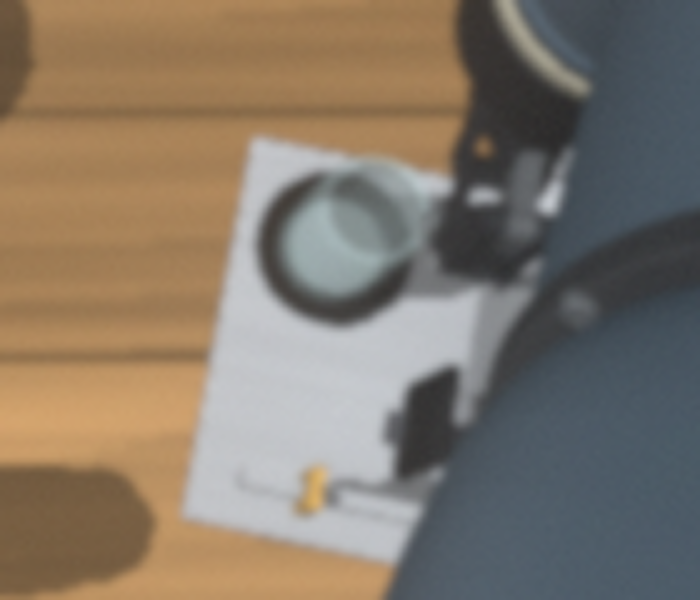

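The jar stands upright, released, its base fully inside the dark pad: base centre at (340,245) in the top crop, pad rim all around. Next I go above the paddle, turning the jaws along the pull with a partial opening.

```bash
python3 -m handwheel '[{"tx":-0.005,"ty":0,"tz":-0.001,"rx":0,"ry":-0.06,"rz":0,"claw":0.6},{"tx":-0.011,"ty":0,"tz":-0.003,"rx":0,"ry":-0.16,"rz":0,"claw":0.3},{"tx":-0.018,"ty":0,"tz":-0.005,"rx":0,"ry":-0.26,"rz":0,"claw":0},{"tx":-0.025,"ty":0,"tz":-0.007,"rx":0,"ry":-0.36,"rz":0,"claw":0},{"tx":-0.031,"ty":0,"tz":-0.009,"rx":0,"ry":-0.46,"rz":0,"claw":0},{"tx":-0.038,"ty":0,"tz":-0.011,"rx":0,"ry":-0.56,"rz":0,"claw":0},{"tx":-0.045,"ty":0,"tz":-0.013,"rx":0,"ry":-0.66,"rz":0,"claw":0},{"tx":-0.051,"ty":0,"tz":-0.015,"rx":0,"ry":-0.76,"rz":0,"claw":0},{"tx":-0.058,"ty":0,"tz":-0.017,"rx":0,"ry":-0.86,"rz":0,"claw":0},{"tx":-0.065,"ty":0,"tz":-0.019,"rx":0,"ry":-0.96,"rz":0,"claw":0},{"tx":-0.071,"ty":0,"tz":-0.021,"rx":0,"ry":-1.06,"rz":0,"claw":0},{"tx":-0.078,"ty":0,"tz":-0.023,"rx":0,"ry":-1.16,"rz":0,"claw":0},{"tx":-0.085,"ty":0,"tz":-0.025,"rx":0,"ry":-1.26,"rz":0,"claw":0},{"tx":-0.091,"ty":0,"tz":-0.027,"rx":0,"ry":-1.36,"rz":0,"claw":0},{"tx":-0.096,"ty":0,"tz":-0.028,"rx":0,"ry":-1.46,"rz":0,"claw":0},{"tx":-0.1,"ty":0,"tz":-0.029,"rx":0,"ry":-1.54,"rz":0,"claw":0},{"tx":-0.101,"ty":0,"tz":-0.0295,"rx":0,"ry":-1.57,"rz":0,"claw":0},{"tx":-0.101,"ty":0,"tz":-0.0295,"rx":0,"ry":-1.57,"rz":0,"claw":0},{"tx":-0.101,"ty":0,"tz":-0.0295,"rx":0,"ry":-1.57,"rz":0,"claw":0}]' 30
python3 - <<'E'
from h import *
go(.482,-.183,.148,77.7)
print(np.round(readout.sense()["joints"],2))
for n in("top","side"):
    c=cams.camera(n)
    for l in("paddle","clip"):print(n,l,[(np.round(d["at"],4).tolist(),round(d["p"],2)) for d in nets.tip_of(c,l)])
    u,v=proj(c,[.49,-.174,.15])[0].astype(int); crop(c,max(u-70,0),max(v-60,0),u+70,v+60,5,f"pics/ov9_{n}.png")
E
```

```text
time_s: 13.52
ee_pos: [0.4809, -0.1827, 0.2383]
ee_rot: [[0.215, -0.0, -0.977], [0.977, 0.0, 0.215], [0.0, -1.0, 0.0]]
contact_force: [0.4, 0.7, -0.3]
opening: 0.0426
pos [ 0.4809 -0.1827  0.2383] t 13.5167 shift [-0.0001  0.0903 -0.0012] jaw deg 77.59639654281257 tilt [ 0. -1.  0.]
rotvec [-0.     -0.0018  0.    ]
[ 0.22  0.35  0.07  1.87 -0.03  0.92  1.66]
top paddle [([0.4852, -0.1841, 0.1489], 0.5)]
top clip [([0.4566, -0.1362, 0.1], 0.6)]
side paddle [([0.4842, -0.1836, 0.1505], 0.74)]
side clip [([0.4546, -0.138, 0.0984], 0.66)]
```

View pics/ov9_side.png

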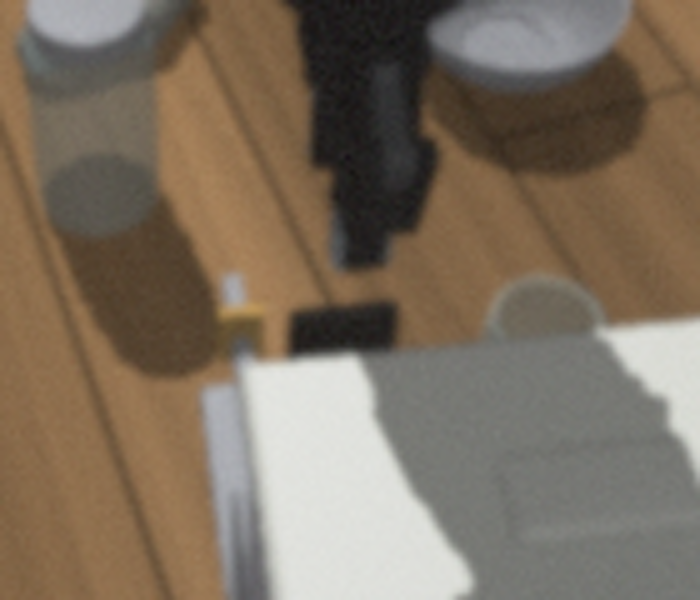

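View pics/ov9_top.png

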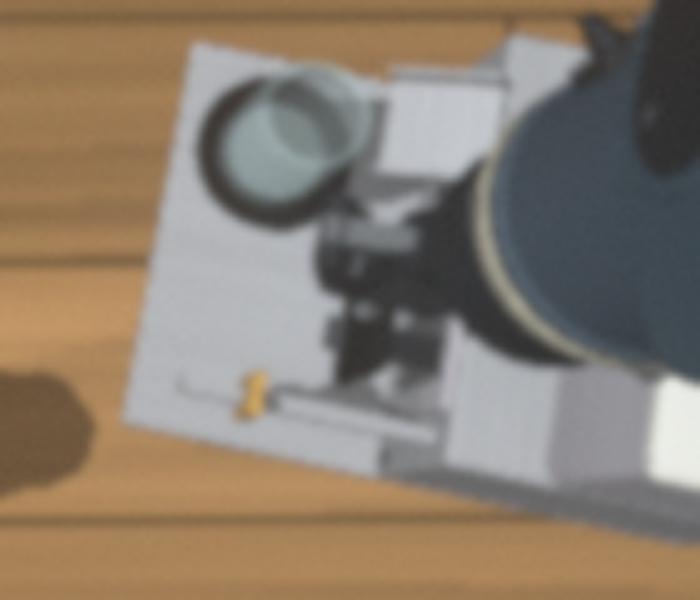

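```bash
python3 -m handwheel '[{"tx":0,"ty":0.02,"tz":0,"rx":0,"ry":0,"rz":0,"claw":0},{"tx":0,"ty":0.04,"tz":0,"rx":0,"ry":0,"rz":0,"claw":0},{"tx":0,"ty":0.06,"tz":0,"rx":0,"ry":0,"rz":0,"claw":0},{"tx":0,"ty":0.075,"tz":0,"rx":0,"ry":0,"rz":0,"claw":0},{"tx":0,"ty":0.085,"tz":0,"rx":0,"ry":0,"rz":0,"claw":0},{"tx":0,"ty":0.088,"tz":0,"rx":0,"ry":0,"rz":0,"claw":0},{"tx":0,"ty":0.088,"tz":0,"rx":0,"ry":0,"rz":0,"claw":0},{"tx":0,"ty":0.088,"tz":0,"rx":0,"ry":0,"rz":0,"claw":0}]' 40
python3 - <<'E'
from h import *
go(.482,-.183,.148,77.7)
for n in("top","side"):
    c=cams.camera(n)
    u,v=proj(c,[.49,-.174,.15])[0].astype(int); crop(c,max(u-50,0),max(v-50,0),u+50,v+40,6,f"pics/ov10_{n}.png")
E
```

```text
time_s: 14.48
ee_pos: [0.4812, -0.1826, 0.1507]
ee_rot: [[0.213, 0.0, -0.977], [0.977, -0.0, 0.213], [-0.0, -1.0, -0.0]]
contact_force: [-0.1, 0.3, -0.2]
opening: 0.0427
pos [ 0.4812 -0.1826  0.1507] t 14.4833 shift [-0.0002  0.0027 -0.0009] jaw deg 77.68814468922606 tilt [-1.e-04 -1.e+00 -3.e-04]
rotvec [ 0.0003 -0.0002 -0.0001]
```

View pics/ov10_side.png

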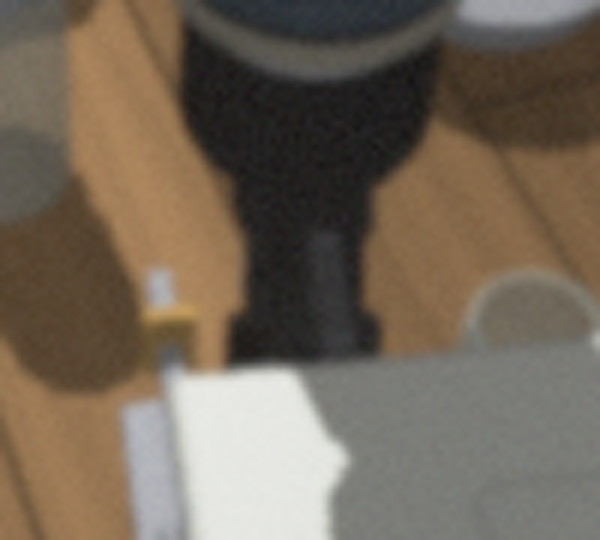

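View pics/ov10_top.png

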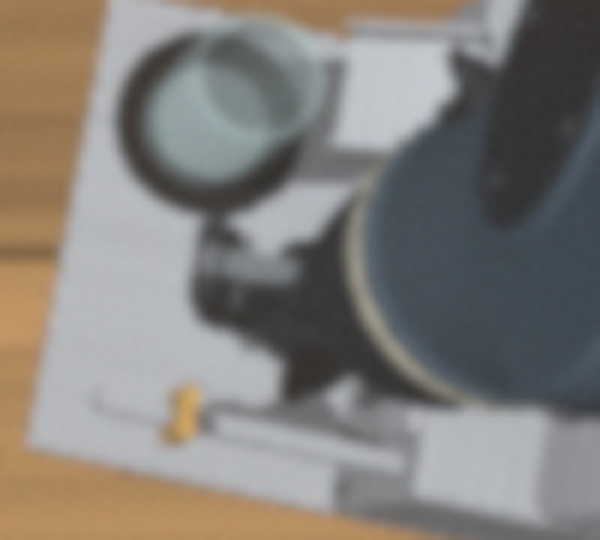

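```bash
python3 -m handwheel '[{"tx":0,"ty":0.001,"tz":0,"rx":0,"ry":0,"rz":0,"claw":-0.3},{"tx":0,"ty":0.001,"tz":0,"rx":0,"ry":0,"rz":0,"claw":-0.6},{"tx":0,"ty":0.001,"tz":0,"rx":0,"ry":0,"rz":0,"claw":-0.8},{"tx":0,"ty":0.001,"tz":0,"rx":0,"ry":0,"rz":0,"claw":-1},{"tx":0,"ty":0.001,"tz":0,"rx":0,"ry":0,"rz":0,"claw":-1},{"tx":0,"ty":0.001,"tz":0,"rx":0,"ry":0,"rz":0,"claw":-1},{"tx":0,"ty":0.001,"tz":0,"rx":0,"ry":0,"rz":0,"claw":-1},{"tx":0,"ty":0.001,"tz":0,"rx":0,"ry":0,"rz":0,"claw":-1}]' 60
python3 -c "
from h import *
go(.482,-.183,.148,77.7)"
```

```text
time_s: 15.25
ee_pos: [0.4809, -0.1831, 0.1497]
ee_rot: [[0.214, 0.001, -0.977], [0.977, -0.001, 0.214], [-0.001, -1.0, -0.001]]
contact_force: [-2.2, -1.6, 5.6]
opening: 0.0071
pos [ 0.4809 -0.1831  0.1497] t 15.25 shift [ 0.0004  0.0017 -0.001 ] jaw deg 77.64070119707657 tilt [-5.e-04 -1.e+00 -7.e-04]
rotvec [ 0.0007 -0.001  -0.0005]
```

```bash
python3 -m handwheel '[{"tx":0.003,"ty":0,"tz":0,"rx":0,"ry":0,"rz":0,"claw":-1},{"tx":0.008,"ty":0,"tz":0,"rx":0,"ry":0,"rz":0,"claw":-1},{"tx":0.013,"ty":0,"tz":0,"rx":0,"ry":0,"rz":0,"claw":-1},{"tx":0.018,"ty":0,"tz":0,"rx":0,"ry":0,"rz":0,"claw":-1},{"tx":0.023,"ty":0,"tz":0,"rx":0,"ry":0,"rz":0,"claw":-1},{"tx":0.028,"ty":0,"tz":0,"rx":0,"ry":0,"rz":0,"claw":-1},{"tx":0.032,"ty":0,"tz":0,"rx":0,"ry":0,"rz":0,"claw":-1},{"tx":0.035,"ty":0,"tz":0,"rx":0,"ry":0,"rz":0,"claw":-1},{"tx":0.037,"ty":0,"tz":0,"rx":0,"ry":0,"rz":0,"claw":-1},{"tx":0.037,"ty":0,"tz":0,"rx":0,"ry":0,"rz":0,"claw":-1},{"tx":0.037,"ty":0,"tz":0,"rx":0,"ry":0,"rz":0,"claw":-1},{"tx":0.037,"ty":0,"tz":0,"rx":0,"ry":0,"rz":0,"claw":-1}]' 60
cat > chk.py <<'E'
from h import *
import sys
s=readout.sense();p=np.load("disp.npy");a=p[2]
inv=lambda q:np.array([-np.sin(a)*(q[0]-p[0])-np.cos(a)*(q[1]-p[1]),np.cos(a)*(q[0]-p[0])-np.sin(a)*(q[1]-p[1])])
print("tcp disp",np.round(inv(s["ee_pos"]),4),"op",s["opening"],"F",np.round(s["contact_force"],1),"t",s["time_s"])
for n in("top","side"):
    c=cams.camera(n);P=cloud(c)
    for l in("paddle","clip","jar"):
        print(n,l,[(np.round(np.r_[inv(d["at"]),d["at"][2]],4).tolist(),round(d["p"],2)) for d in nets.tip_of(c,l)][:2])
        for d in nets.masks_of(c,l)[:1]:
            q=P[d["mask"]]; q=q[(q[:,2]<.2)&(q[:,2]>.02)]
            if len(q) and l!="jar":
                v=np.array([inv(b) for b in q]);print("   mask",round(d["p"],2),len(q),np.round(np.percentile(np.c_[v,q[:,2]],[5,50,95],axis=0),4).tolist())
    u,v=proj(c,[.48,-.15,.13])[0].astype(int); crop(c,max(u-50,0),max(v-45,0),u+50,v+45,6,f"pics/{sys.argv[1]}_{n}.png")
E
python3 chk.py pull1
```

```text
time_s: 16.25
ee_pos: [0.4888, -0.1476, 0.1497]
ee_rot: [[0.214, 0.001, -0.977], [0.977, -0.001, 0.214], [-0.001, -1.0, -0.001]]
contact_force: [-1.1, -6.3, 5.1]
opening: 0.007
tcp disp [-0.0812 -0.0501] op 0.006977778306057143 F [-1.1 -6.3  5.1] t 16.25
top paddle [([-0.0828, -0.0459, 0.1471], 0.6)]
   mask 0.4 65 [[-0.0922, -0.0716, 0.1016], [-0.0868, -0.0671, 0.1357], [-0.0816, -0.0556, 0.1647]]
top clip [([-0.0838, -0.0842, 0.1001], 0.48)]
   mask 0.63 1005 [[-0.4012, 0.0532, 0.0211], [-0.3501, 0.1288, 0.0354], [-0.2875, 0.1648, 0.0503]]
top jar [([-0.528, -0.2651, -0.004], 0.93), ([-0.0741, 0.0489, 0.012], 0.88)]
side paddle [([-0.0829, -0.0476, 0.1525], 0.48)]
   mask 0.57 227 [[-0.0766, -0.0709, 0.1058], [-0.0748, -0.0562, 0.119], [-0.0673, -0.0309, 0.1632]]
side clip [([-0.0833, -0.0856, 0.1009], 0.42)]
   mask 0.52 75 [[-0.0833, -0.0955, 0.0988], [-0.0787, -0.0869, 0.1128], [-0.0769, -0.0768, 0.1207]]
side jar [([-0.5271, -0.2642, 0.0024], 0.72)]
```

View pics/pull1_side.png

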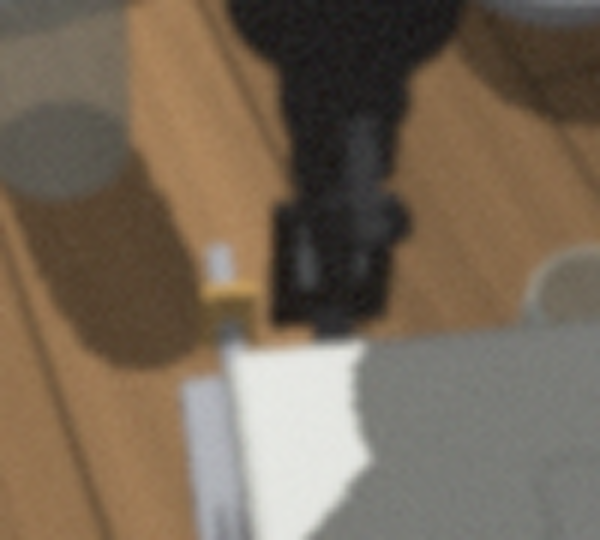

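View pics/pull1_top.png

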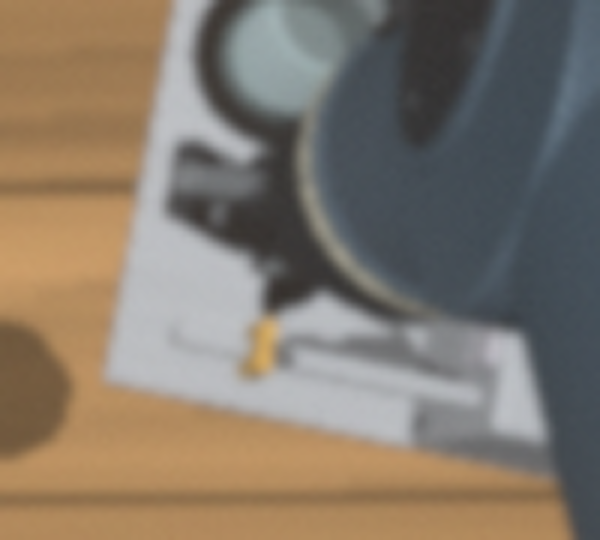

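```bash
cat > fit.py <<'E'
from h import *
from scipy.ndimage import map_coordinates
p=np.load("disp.npy");a=p[2]
def W(X,Y,Z):
    X,Y,Z=np.broadcast_arrays(X,Y,Z)
    return np.stack([p[0]-np.sin(a)*X+np.cos(a)*Y,p[1]-np.cos(a)*X-np.sin(a)*Y,Z],-1)
xs=np.arange(-.14,.0,.0005)
c={n:cams.camera(n) for n in("side","top")}
imgs={"side":[cv2.imread("pics/side0.png")[:,:,::-1].astype(float)],"top":[cv2.imread("pics/top0.png")[:,:,::-1].astype(float)]}
def prof(n,Y,Z,rng,im):
    out=[]
    for y in Y:
        uv=proj(c[n],W(rng,y,Z)); out.append(np.stack([map_coordinates(im[:,:,k],[uv[:,1],uv[:,0]],order=1) for k in range(3)],-1))
    return np.mean(out,0)
im=imgs["side"][0]
Yc=np.r_[np.linspace(-.094,-.091,4),np.linspace(-.081,-.078,4)]
r=np.arange(-.105,-.06,.002)
pc=prof("side",Yc,.120,r,im); print("side clip top line z.12"); print(np.c_[r*1e3,pc.round()].astype(int).tolist())
r2=np.arange(-.066,-.022,.002)
pp=prof("side",np.linspace(-.067,-.033,12),.165,r2,im); print("side paddle z.165"); print(np.c_[r2*1e3,pp.round()].astype(int).tolist())
im=imgs["top"][0]
pc=prof("top",np.linspace(-.092,-.08,6),.120,r,im); print("top clip"); print(np.c_[r*1e3,pc.round()].astype(int).tolist())
pp=prof("top",np.linspace(-.067,-.033,12),.165,r2,im); print("top paddle"); print(np.c_[r2*1e3,pp.round()].astype(int).tolist())
E
python3 fit.py
```

```text
side clip top line z.12
[[-105, 151, 118, 84], [-103, 150, 119, 86], [-100, 151, 121, 92], [-98, 151, 123, 96], [-96, 149, 123, 97], [-94, 147, 123, 99], [-92, 146, 121, 98], [-90, 146, 121, 98], [-88, 146, 122, 97], [-86, 149, 124, 95], [-84, 156, 128, 92], [-82, 162, 131, 87], [-80, 159, 128, 79], [-78, 145, 116, 71], [-76, 123, 98, 61], [-74, 107, 85, 53], [-72, 102, 82, 52], [-70, 101, 82, 53], [-68, 100, 81, 52], [-66, 101, 82, 57], [-64, 101, 83, 60], [-62, 101, 83, 62], [-60, 104, 87, 66]]
side paddle z.165
[[-66, 123, 96, 68], [-64, 123, 96, 68], [-62, 123, 96, 67], [-60, 123, 96, 68], [-57, 124, 97, 68], [-55, 124, 97, 69], [-53, 124, 98, 70], [-51, 124, 97, 69], [-49, 122, 96, 69], [-47, 113, 89, 64], [-45, 95, 76, 57], [-43, 72, 60, 49], [-41, 52, 46, 42], [-39, 43, 40, 37], [-37, 39, 36, 33], [-35, 39, 35, 32], [-33, 38, 34, 32], [-31, 38, 35, 32], [-29, 39, 36, 32], [-27, 42, 39, 35], [-25, 53, 51, 47], [-23, 83, 82, 78]]
top clip
[[-105, 178, 180, 183], [-103, 178, 180, 184], [-100, 178, 180, 183], [-98, 178, 180, 183], [-96, 177, 178, 180], [-94, 174, 173, 172], [-92, 169, 162, 154], [-90, 167, 152, 130], [-88, 175, 149, 107], [-86, 190, 156, 98], [-84, 196, 161, 102], [-82, 184, 157, 113], [-80, 162, 147, 127], [-78, 144, 139, 134], [-76, 139, 139, 139], [-74, 145, 145, 148], [-72, 154, 155, 158], [-70, 159, 161, 164], [-68, 160, 162, 165], [-66, 161, 163, 166], [-64, 162, 164, 167], [-62, 162, 164, 167], [-60, 162, 164, 167]]
top paddle
[[-66, 136, 137, 140], [-64, 117, 118, 121], [-62, 97, 96, 98], [-60, 82, 81, 81], [-57, 74, 73, 72], [-55, 69, 68, 67], [-53, 65, 64, 63], [-51, 63, 61, 60], [-49, 62, 60, 60], [-47, 63, 61, 61], [-45, 66, 65, 65], [-43, 79, 78, 79], [-41, 96, 97, 98], [-39, 107, 107, 109], [-37, 106, 107, 109], [-35, 99, 100, 102], [-33, 93, 93, 94], [-31, 89, 89, 91], [-29, 87, 87, 88], [-27, 87, 87, 88], [-25, 88, 88, 89], [-23, 92, 92, 94]]
```

```bash
cat >> fit.py <<'E'
print("=====")
from scipy.optimize import least_squares
from scipy.special import erf
def steps(x,edges,lev,s):
    y=np.full((len(x),3),lev[0],float) if np.ndim(lev[0])==0 else np.tile(lev[0],(len(x),1)).astype(float)
    for e,l0,l1 in zip(edges,lev[:-1],lev[1:]): y+=np.outer(.5*(1+erf((x-e)/s/1.414)),np.array(l1)-np.array(l0))
    return y
def fit(name,x,y,edgef,e0,nl):
    n=len(e0)
    def f(q):
        L=q[n+1:].reshape(nl,3); return (steps(x,edgef(q[:n]),L,q[n])-y).ravel()
    q0=np.r_[e0,2.0,y[np.linspace(0,len(x)-1,nl).astype(int)].ravel()]
    r=least_squares(f,q0,loss="soft_l1",f_scale=2); J=r.jac; 
    print(name,"edges",np.round(r.x[:n],2),"sig",round(r.x[n],2),"rms",round(np.sqrt(np.mean(f(r.x)**2)),2),"lev",r.x[n+1:].reshape(nl,3).round().astype(int).tolist())
S=imgs["side"][0];T=imgs["top"][0]
r=np.arange(-95,-66,.5)
for Y in (np.linspace(-.094,-.091,4),np.linspace(-.081,-.078,4)):
    fit("side clip",r,prof("side",Y,.120,r/1e3,S),lambda e:[e[0]-3,e[0]+3],[-81.],3)
r=np.arange(-60,-31,.5)
for Y in (np.linspace(-.068,-.055,6),np.linspace(-.045,-.032,6)):
    fit("side paddle(front edge)",r,prof("side",Y,.165,r/1e3,S),lambda e:[e[0]-4],[-42.],2)
r=np.arange(-105,-77,.5)
for Y in (np.linspace(-.094,-.091,3),np.linspace(-.081,-.078,3),np.linspace(-.094,-.078,9)):
    fit("top clip",r,prof("top",Y,.120,r/1e3,T),lambda e:[e[1],e[0]-3,e[0]+3],[-84.,-92.],4)
r=np.arange(-54,-37,.5)
for Y in (np.linspace(-.068,-.060,5),np.linspace(-.040,-.032,5)):
    fit("top paddle back edge",r,prof("top",Y,.165,r/1e3,T),lambda e:[e[0]+4],[-45.],2)
E
python3 fit.py | sed -n '/=====/,$p'
python3 - <<'E'
import cv2
for n,(x0,y0,x1,y1) in dict(side=(235,230,300,265),top=(325,190,395,250)).items():
    im=cv2.imread(f"pics/{n}0.png")[y0:y1,x0:x1]; cv2.imwrite(f"pics/z_{n}.png",cv2.resize(im,None,fx=10,fy=10,interpolation=cv2.INTER_NEAREST))
E
```

```text
=====
side clip edges [-81.26] sig 2.6 rms 1.32 lev [[137, 120, 106], [166, 132, 80], [93, 75, 48]]
side clip edges [-81.24] sig 2.24 rms 1.04 lev [[155, 123, 90], [178, 142, 84], [108, 87, 56]]
side paddle(front edge) edges [-40.61] sig 3.0 rms 0.99 lev [[129, 101, 71], [37, 34, 33]]
side paddle(front edge) edges [-40.92] sig 2.85 rms 0.93 lev [[118, 93, 67], [40, 37, 34]]
top clip edges [-85.47 -91.45] sig 3.28 rms 0.57 lev [[172, 174, 177], [108, 77, 34], [219, 174, 100], [151, 154, 162]]
top clip edges [-85.94 -88.99] sig 3.48 rms 1.11 lev [[184, 186, 189], [-6465, -6499, -5765], [260, 203, 102], [150, 154, 166]]
top clip edges [-85.5  -90.87] sig 3.11 rms 0.42 lev [[179, 181, 183], [97, 76, 50], [228, 179, 96], [139, 141, 148]]
top paddle back edge edges [-48.23] sig 2.56 rms 0.8 lev [[61, 58, 57], [87, 87, 88]]
top paddle back edge edges [-47.08] sig 1.75 rms 4.99 lev [[68, 67, 67], [134, 135, 138]]
```

View pics/z_top.png

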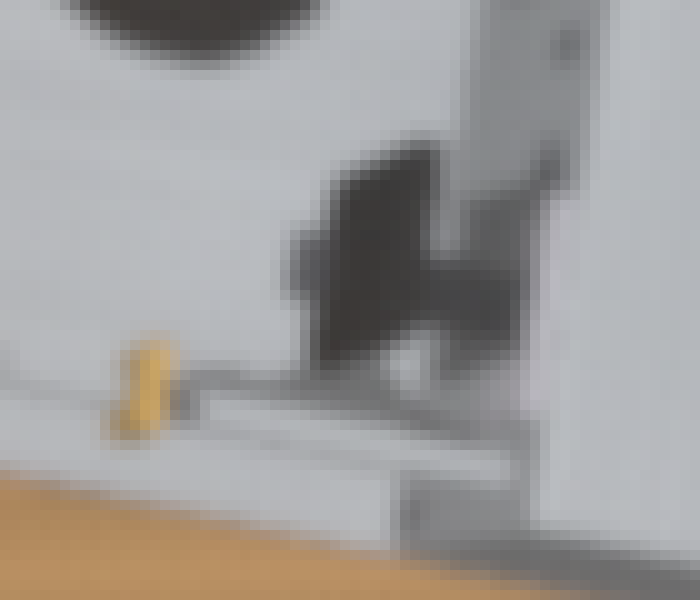

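View pics/z_side.png

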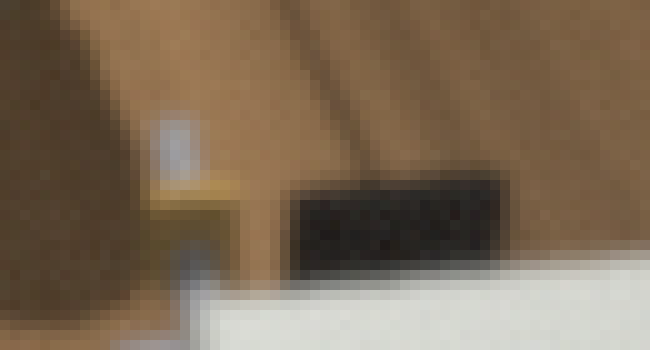

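```bash
python3 -m handwheel '[{"tx":0.001,"ty":0,"tz":0,"rx":0,"ry":0,"rz":0,"claw":-1},{"tx":0.0025,"ty":0,"tz":0,"rx":0,"ry":0,"rz":0,"claw":-1},{"tx":0.0025,"ty":0,"tz":0,"rx":0,"ry":0,"rz":0,"claw":-1},{"tx":0.0025,"ty":0,"tz":0,"rx":0,"ry":0,"rz":0,"claw":-1},{"tx":0.0025,"ty":0,"tz":0,"rx":0,"ry":0,"rz":0,"claw":-1}]' 60
python3 chk.py pull2
python3 - <<'E'
from fit import *
import sys
print("#####")
for k in range(2):
  for n in("top","side"):
    cc=cams.camera(n);P=cloud(cc);ok=cc["range_z"]>0
    d=P-np.r_[p[:2],0];X=-np.sin(a)*d[...,0]-np.cos(a)*d[...,1];Y=np.cos(a)*d[...,0]-np.sin(a)*d[...,1];Z=P[...,2]
    for nm,(y0,y1) in dict(clip=(-.097,-.075),paddle_lowy=(-.073,-.062),paddle_hiy=(-.038,-.027)).items():
        m=ok&(Y>y0)&(Y<y1)&(Z>.108)&(Z<.17)&(X<-.06)&(X>-.1)
        print(n,nm,m.sum(),np.round(np.percentile(X[m],[10,50,90])*1e3,1) if m.sum() else "",np.round(np.percentile(Z[m],[10,90])*1e3) if m.sum() else "")
E
```

```text
time_s: 17.57
ee_pos: [0.4894, -0.1453, 0.1497]
ee_rot: [[0.215, 0.001, -0.977], [0.977, -0.002, 0.215], [-0.001, -1.0, -0.001]]
contact_force: [-1.8, -6.0, 5.4]
opening: 0.0071
tcp disp [-0.0835 -0.0501] op 0.007101918251387454 F [-1.8 -6.   5.4] t 17.5667
top paddle [([-0.0843, -0.0445, 0.1487], 0.48)]
   mask 0.57 45 [[-0.0897, -0.0715, 0.1074], [-0.0889, -0.0684, 0.1408], [-0.0844, -0.0618, 0.1658]]
top clip [([-0.0839, -0.0869, 0.1008], 0.6)]
top jar [([-0.0763, 0.0481, 0.011], 0.78), ([-0.5251, -0.266, -0.002], 0.67)]
side paddle [([-0.0859, -0.0476, 0.1508], 0.7)]
   mask 0.64 226 [[-0.0792, -0.0704, 0.1043], [-0.0773, -0.0554, 0.1173], [-0.0667, -0.031, 0.1629]]
side clip [([-0.0835, -0.0837, 0.1007], 0.53)]
   mask 0.56 78 [[-0.0837, -0.0955, 0.0994], [-0.079, -0.0874, 0.1122], [-0.0773, -0.0768, 0.1212]]
side jar [([-0.5274, -0.2659, 0.003], 0.95)]
side clip top line z.12
[[-105, 151, 118, 84], [-103, 150, 119, 86], [-100, 151, 121, 92], [-98, 151, 123, 96], [-96, 149, 123, 97], [-94, 147, 123, 99], [-92, 146, 121, 98], [-90, 146, 121, 98], [-88, 146, 122, 97], [-86, 149, 1
[... 2430 characters left out ...]
addle back edge edges [-48.23] sig 2.56 rms 0.8 lev [[61, 58, 57], [87, 87, 88]]
top paddle back edge edges [-47.08] sig 1.75 rms 4.99 lev [[68, 67, 67], [134, 135, 138]]
#####
top clip 35 [-88.2 -86.  -83.6] [112. 121.]
top paddle_lowy 48 [-89.6 -88.8 -84. ] [115. 164.]
top paddle_hiy 0  
side clip 53 [-83.2 -79.2 -77.6] [111. 121.]
side paddle_lowy 94 [-79.6 -77.5 -76.4] [117. 164.]
side paddle_hiy 42 [-78.3 -77.3 -76.5] [112. 139.]
top clip 38 [-88.3 -86.7 -82.9] [111. 121.]
top paddle_lowy 45 [-89.7 -88.8 -84.6] [121. 164.]
top paddle_hiy 0  
side clip 54 [-82.7 -79.2 -77.8] [110. 121.]
side paddle_lowy 91 [-79.2 -77.7 -76.3] [118. 164.]
side paddle_hiy 44 [-78.4 -77.3 -76.5] [112. 139.]
```

```bash
python3 - <<'E'
from h import *
c=cams.camera("top");u,v=proj(c,[.47,-.145,.13])[0].astype(int)
crop(c,u-35,v-30,u+35,v+30,10,"pics/zz_top.png")
E
```

```text
(no output)
```

View pics/zz_top.png

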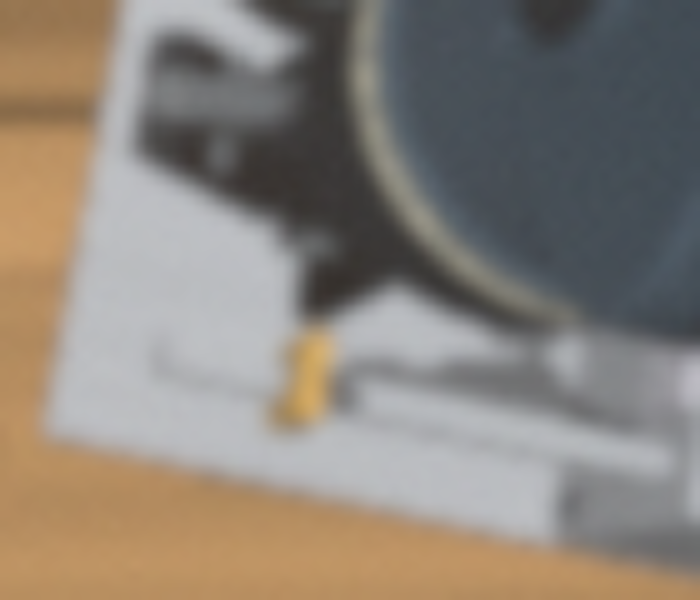

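View pics/pull2_side.png

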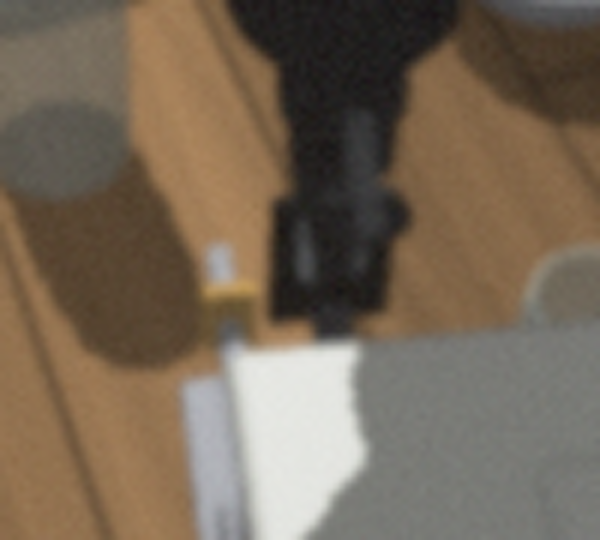

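Depth readings from both sides agree. The paddle's back face is at -77.5 mm (clip's about -78) and its front face at -88.8 mm (clip's about -88), so the middles are level to within about 1 mm. I'm handing in while still holding it.

```bash
python3 - <<'E'
from rig import workorder, readout
print(workorder.finish_job()); s=readout.sense(); print(s["time_s"],s["ee_pos"],s["opening"])
E
```

```text
the job is handed in; nothing more can be done
None
the job is handed in; nothing more can be done
```

The jar is standing on the pad and released, and I handed the job in with the gripper still holding the gate slide at the brass clip. Elapsed time was about 18 s of the 54 s allowed.

- **Jar:** I took the clear open jar, not the orange one. It was lowered until it touched the pad at the expected height, pushing down with about 17 N at most. I eased that off before opening. In the top picture the base lies fully inside the pad, about 2 mm from its centre by the network's estimate.
- **Gate slide:** I pinched the paddle front to back at 60 N and pulled it about 38.7 mm. The last depth check from both cameras put the middles of paddle and clip level to within about 1 mm.
- **Disagreements:** Picture-edge estimates of the pull differed: about 40.5 mm from the side camera and 37.9 mm from the top camera, where the fit was poor. The network estimates scattered between about 37 and 39 mm. I settled near the middle and relied on the depth check.
- **Other notes:** The first move command was refused for its format and moved nothing. I saw no contact with the other things on the bench. The hand-in reports no verdict, and I could not read the robot's state afterwards.

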